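# Scrape the crackers off both halves of the turning board

## Task

Clear the stale rice crackers off the round board with the scraper: take the scraper from its steel plate, push the two crackers on the half that faces the pan over the edge into the pan, turn the board half way round so that its other half faces the pan, and scrape those two in as well. Then stand the scraper upright on its steel plate again, let go, and leave the board as turned. Do not touch the crackers with the gripper or arm, only with the scraper, and leave the other kitchen things where they stand.

Things in the scene. Friction and masses are not known exactly. Their poses are not given: they have to be found in the camera images.
- stand: fixed low dark steel turning stand under the round board; origin on the table on the board's vertical turning axis. Its +y axis points to the pan, its x axis runs along the pan's near edge. The board's top face is 70 mm above this origin
- board (a joint): turn of the board about its stand, rad, counter-clockwise from above positive; turns both ways, light friction. Round white plastic board, 320 mm across, 15 mm thick, with an upright dividing bar across its middle: 300 mm long, 18 mm thick, 30 mm above the board's top. At 0 (start: within 0.12) the bar lies along the stand's x. Push or pinch the bar to turn the board
- half_a (a point): point on the board's top face, 90 mm from the turning axis, in the middle of the half that faces the pan at the start (square to the bar)
- half_b (a point): point on the board's top face, 90 mm from the turning axis, in the middle of the half that faces away from the pan at the start
- pan: fixed open aluminium pan beside the board, 250 (its x) by 170 (its y) mm, walls 4 mm thick and 45 mm high; origin at the centre of its underside, 3 mm above the table, axes as the stand's, 220 mm from the turning axis. Its near edge reaches 25 mm under the board's rim
- scraper: scraper block standing upright on the steel plate: white plastic blade block 150 (x) by 24 (y) by 48 (z) mm, and on it a grey grip 120 (x) by 22 (y) mm from 45 to 95 mm above its foot; origin at the centre of its underside, z up. 0.28 kg. Grasp the grip across y
- rest: fixed dark steel plate lying on the table, 220 (x) by 120 (y) by 6 mm, where the scraper starts and must end; origin at the centre of its underside
- cracker_a1: a flat, dry, brown rice cracker, 10 mm thick, 20 g, origin at the middle of its underside; round, 60 mm across; starts on the half facing the pan, towards the stand's -x
- cracker_a2: a flat, dry, brown rice cracker, 10 mm thick, 20 g, origin at the middle of its underside; a broken, uneven piece within 62 by 60 mm; starts on the half facing the pan, towards the stand's +x
- cracker_b1: a flat, dry, brown rice cracker, 10 mm thick, 20 g, origin at the middle of its underside; a broken, uneven piece within 62 by 60 mm; starts on the half facing away from the pan, towards the stand's -x
- cracker_b2: a flat, dry, brown rice cracker, 10 mm thick, 20 g, origin at the middle of its underside; round, 60 mm across; starts on the half facing away from the pan, towards the stand's +x
- jar: bystander: closed glass jar with clip-on lid, 90 mm across, 123 mm high
- mill: bystander: dark wooden pepper mill, 58 mm across, 192 mm high
- bowl_1: bystander: white porcelain rice bowl, 116 mm across, 58 mm high
- bowl_2: bystander: white porcelain rice bowl, 116 mm across, 58 mm high
- colander: bystander: steel colander, 170 mm across, 80 mm high, with two wire handles
- scoop: bystander: white plastic rice scoop lying flat, 175 mm long, 8 mm thick

How it is judged:
On the way, in this order (a step that is already met when the one before it is completed fails the run):
1. the scraper is lifted off its plate (z of scraper in the frame of rest above 0.04 m), for 0.1 s.
2. the two crackers of the half that faced the pan lie in the pan, the other two still on the board (x of cracker_a1 in the frame of pan between -0.121 and 0.121 m and y of cracker_a1 in the frame of pan between -0.081 and 0.081 m and z of each of cracker_a1, cracker_a2 in the frame of pan below 0.045 m and x of cracker_a2 in the frame of pan between -0.121 and 0.121 m and y of cracker_a2 in the frame of pan between -0.081 and 0.081 m and z of each of cracker_b1, cracker_b2 in the frame of stand above 0.062 m and horizontal distance between each of cracker_b1, cracker_b2 and stand below 0.16 m), for 0.2 s.
3. the board is turned half way round (within about 30 degrees), the other two crackers still on it (y of half_b in the frame of stand above 0.077 m and z of each of cracker_b1, cracker_b2 in the frame of stand above 0.062 m and horizontal distance between each of cracker_b1, cracker_b2 and stand below 0.16 m), for 0.2 s.
4. all four crackers lie in the pan (x of cracker_a1 in the frame of pan between -0.121 and 0.121 m and y of cracker_a1 in the frame of pan between -0.081 and 0.081 m and z of each of cracker_a1, cracker_a2, cracker_b1, cracker_b2 in the frame of pan below 0.045 m and x of cracker_a2 in the frame of pan between -0.121 and 0.121 m and y of cracker_a2 in the frame of pan between -0.081 and 0.081 m and x of cracker_b1 in the frame of pan between -0.121 and 0.121 m and y of cracker_b1 in the frame of pan between -0.081 and 0.081 m and x of cracker_b2 in the frame of pan between -0.121 and 0.121 m and y of cracker_b2 in the frame of pan between -0.081 and 0.081 m), for 0.2 s.
At the end, for the whole second after the job is handed in: All four crackers lie at rest in the pan, below its rim; half_b still faces the pan (within about 45 degrees); the scraper stands released on the steel plate, upright within 6 degrees, its middle within 45 mm along and 55 mm across of the plate's middle (all of step 4 and y of half_b in the frame of stand above 0.06 m and x of scraper in the frame of rest between -0.045 and 0.045 m and y of scraper in the frame of rest between -0.055 and 0.055 m and z of scraper in the frame of rest between 0.002 and 0.01 m and angle between scraper's own z axis and vertical below 0.1 rad and linear speed of each of scraper, cracker_a1, cracker_a2, cracker_b1, cracker_b2 below 0.02 m/s); the robot touches nothing.
It fails at once if a cracker is touched by the gripper or arm (contact force between any of the fingers, the arm and cracker_a1 above 0.3 N or contact force between any of the fingers, the arm and cracker_a2 above 0.3 N or contact force between any of the fingers, the arm and cracker_b1 above 0.3 N or contact force between any of the fingers, the arm and cracker_b2 above 0.3 N).
It fails at once if a bystander is pushed more than 30 mm or tipped (distance of any of jar, mill, bowl_1, bowl_2, colander, scoop from where it was at the start of the episode above 0.03 m or angle between any of jar, mill, bowl_1, bowl_2, colander, scoop's own z axis and vertical above 0.35 rad).
It also fails if it takes over 67 s, if anything falls off the work surface, if the arm or the gripper's body presses on something with over 40 N, if the wrist force passes 120 N, or if a joint passes its speed limit or range.

## Robot

A 7-joint arm with a two-finger parallel gripper is mounted at the origin on the work surface. World frame = base frame: x ahead of the robot, y to its left, z up, the work surface at z = 0. Lengths are in m, angles in rad, forces in N, time in s.
With the tool pointing down it reaches from about 0.4 to 0.85 m from the base axis. Payload 4.5 kg.
Tool frame: the origin (TCP) lies between the finger pads; the fingertips stand 25 mm ahead of it and the grasp point (between the pads) lies 6 mm ahead of it; z points along the fingers, y is the line along which they close (so a half turn about z gives the same grasp; the last joint's range is limited). The gripper opens to 85 mm and grips with 20 to 120 N. Pads are 22 mm wide; open, the fingers measure 114 mm over their backs; the gripper's body (76 mm by 85 mm) begins 54 mm behind the grasp point. The pads swing forward as they close: fully open they stand 13 mm farther back than shut.
Start: joints at [-1.185, 0.689, -0.195, 1.565, 0.157, 0.902, -0.215], TCP at [0.215, 0.587, 0.229] pointing down, gripper open.
Joint ranges: [-3.01, 3.01], [-0.46, 2.08], [-1.47, 1.51], [0.13, 2.56], [-1, 4.14], [0.04, 2.09], [-2.66, 2.66]. Speed limits (rad/s): [2.57, 2.57, 3.14, 3.14, 3.14, 3.14, 3.14].

## Interface

Orientations are given as a unit quaternion [x, y, z, w].
In Python, from plant import bot, eyes gives the robot as it stands. The module is installed in compiled form; this text tells all that it offers.
- The arm moves only by the tool arm_command, never from a script. Its argument "rows" is a list of rows, each a list of 5 numbers: the opening, from -1 (shut) to 1 (fully open), then the shift along the tool's x, y, z in cm, then the turn about the tool's z in rad. A call has 1 to 5 rows; each row is the pose to reach, as a shift and turn from the pose commanded when the call began, along the tool's axes at that moment; what a row does not reach only later rows make up. A row lasts 1/10 s, in which the tool goes at most 50 mm and 8.59 degrees, less where a joint would pass 70% of its speed; a pose out of reach is approached as far as the arm can. A call with a gripper value outside its range is refused whole. The fingers move at their own pace and stop on an object; "grip_force" is the grip in N (left out, the last holds). Time passes only in rows, so rows that repeat a pose let the fingers close. It gives the time, the measured TCP pose, the force, the opening and the grip force at its end, in the units of the state.
- bot.sense(): the state, without advancing time (a new reading comes with each control period).
- eyes.grab_frame(name): name is "side" or "top"; returns (picture, depth): 384x512x3 uint8, blue, green, red; 384x512 float32, m along the optical axis (not along the pixel's ray), 0 where there is no reading.
- eyes.calibration(name): a dict with "camera_matrix" (3x3 intrinsics, pixels), "R" (3x3) and "t" (3): a world point X has camera coordinates R X + t. Camera axes: x right, y down, z forward; pixel columns grow to the right and rows downward; lengths in m; the calibration is good to about 2 mm. A picture is of the moment at which its call begins. calibration takes no time and is no camera call.
- bot.sign_off(): hands the job in; it is judged then, once.
The state is a dict: "time": time; "q": joint angles; "dq": joint speeds; "effort": joint torques, N m; "tool_pos": TCP position; "eef_rot": TCP orientation; "ft_force": force on the tool from outside, world axes, zero at the start; "ft_torque": the same for the moment, N m; "finger_gap": finger opening in m; "grip_force": force on a finger pad.
Only numpy, scipy, OpenCV 4.12 (cv2) and the standard library are available. Lean on these libraries where they do the work, as an engineer would, in place of code of your own. Each camera call takes 0.05 s, during which the arm holds its last target. There are 200 camera calls.

## Working session

There is one attempt and no reset: what is moved stays moved. The work goes in short steps, Python scripts to look and compute and a tool call to move; the robot and the scene stay as the last step left them, time stands still between calls to the robot, and variables do not carry over. Pictures are saved under pics/ and viewed, at most 10 in all, crops included, and the job is handed in when it is done.

Besides the shell and the picture viewer there is one more tool, called by a JSON object that holds its "fn" and its "kwargs". arm_command: Moves the arm, as the interface text tells. Its arguments: {"type":"object","properties":{"rows":{"type":"array"},"grip_force":{"type":"number"}},"required":["rows"]}

```bash
mkdir -p pics
python3 - <<'E'
from plant import bot, eyes
import cv2, numpy as np
s=bot.sense(); print(s)
for n in("top","side"):
    p,d=eyes.grab_frame(n); c=eyes.calibration(n); print(n,c)
    np.savez(f"pics/{n}0.npz",p=p,d=d,**c)
    cv2.imwrite(f"pics/{n}0.png",cv2.resize(p,(800,600)))
E
```

```text
{'time': 0.0, 'q': array([-1.18516486,  0.68996918, -0.19452071,  1.56635329,  0.15730268,
        0.9025052 , -0.21508859]), 'dq': array([-4.83991790e-05, -4.63338595e-04, -1.22572593e-03, -2.41637383e-05,
        3.64987437e-04, -5.90821867e-04, -1.90435836e-04]), 'effort': array([-6.89572353e-04, -5.39619076e+01, -1.26674574e+00, -1.58540064e+01,
        9.06031521e-03,  9.51391325e-03, -3.09571803e-06]), 'tool_pos': array([0.21520517, 0.58607922, 0.227791  ]), 'eef_rot': array([ 1.74958638e-01,  9.84575353e-01, -9.16360816e-04, -9.44931492e-05]), 'ft_force': array([ 0.67905765,  0.44758857, -0.61160575]), 'ft_torque': array([-0.0008544 , -0.01256293, -0.06386154]), 'grip_force': 0.0, 'finger_gap': 0.0856387291343912}
top {'camera_matrix': array([[422.89420884,   0.        , 262.1152549 ],
       [  0.        , 422.89420884, 193.54568399],
       [  0.        ,   0.        ,   1.        ]]), 'R': array([[ 0.02795603, -0.99958746, -0.00658573],
       [-0.99750985, -0.02746995, -0.06495775],
       [ 0.06475004,  0.00838529, -0.99786628]]), 't': array([0.00513069, 0.56326775, 1.30629827])}
side {'camera_matrix': array([[478.6712411 ,   0.        , 247.36877931],
       [  0.        , 478.6712411 , 202.96136434],
       [  0.        ,   0.        ,   1.        ]]), 'R': array([[-0.95896736, -0.28333597,  0.01011546],
       [-0.20366093,  0.66360367, -0.71982803],
       [ 0.19724052, -0.69235172, -0.69407873]]), 't': array([0.53924306, 0.17439088, 1.74717917])}
```

View pics/top0.png

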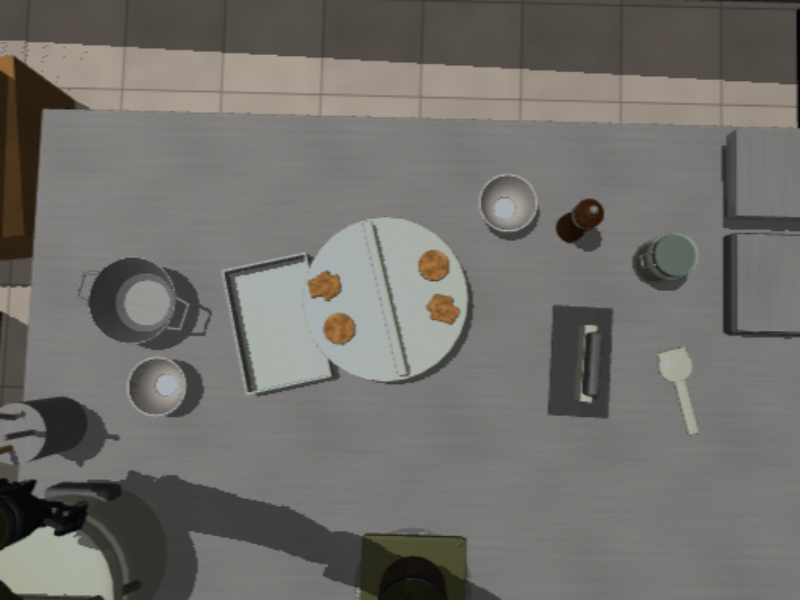

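View pics/side0.png

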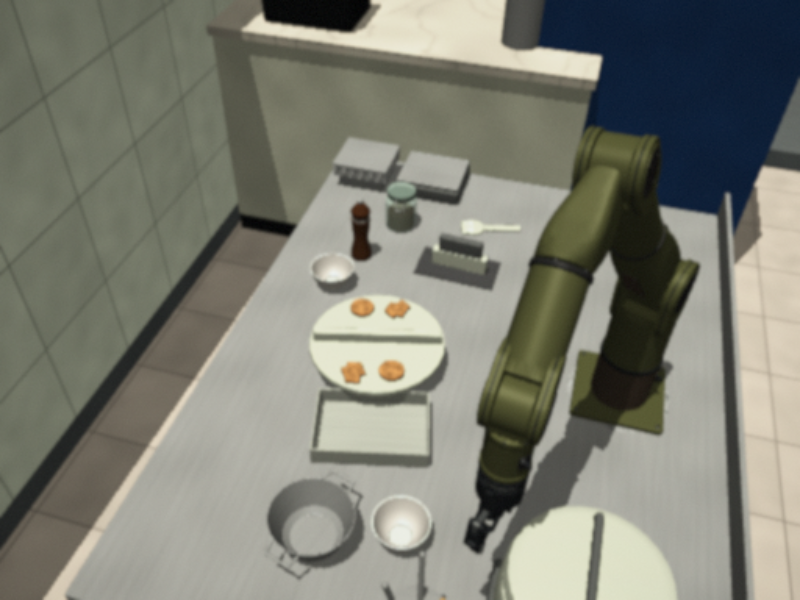

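The top picture (800x600) shows the board at about (387,300), its bar running from (370,222) to (404,376), and the pan to its left. The crackers are at (325,285), (339,328), (433,264) and (443,308), and the scraper's grip is at (593,364) on its plate. The bystanders stand clear of the board and plate. The side picture confirms this, with the scraper upright.

```bash
cat > h.py <<'E'
import numpy as np, cv2
from plant import bot, eyes
def cloud(d,c):
    K=c["camera_matrix"];h,w=d.shape;u,v=np.meshgrid(np.arange(w),np.arange(h))
    P=np.stack([(u-K[0,2])/K[0,0]*d,(v-K[1,2])/K[1,1]*d,d],-1)
    return (P-c["t"])@c["R"]
def proj(X,c):
    x=c["R"]@np.asarray(X)+c["t"];x=c["camera_matrix"]@x;return x[:2]/x[2]
def look(n="top"):
    p,d=eyes.grab_frame(n);c=eyes.calibration(n);return p,d,c,cloud(d,c)
def crackers(p,W):
    hsv=cv2.cvtColor(p,cv2.COLOR_BGR2HSV)
    m=((hsv[...,0]<22)&(hsv[...,1]>120)&(hsv[...,2]>70)&(abs(W[...,2]-.06)<.06)&(W[...,0]>.3)&(W[...,0]<.95)).astype('uint8')
    k,l,s,ct=cv2.connectedComponentsWithStats(m)
    return [(s[i,4],np.median(W[l==i],0).round(3)) for i in range(1,k) if s[i,4]>60]
def rect(W,m):
    P=W[m][:,:2]; r=cv2.minAreaRect((P*1000).astype('float32')); return r
def box(W,a,z0,z1):
    x0,x1,y0,y1=a
    return (W[...,0]>x0)&(W[...,0]<x1)&(W[...,1]>y0)&(W[...,1]<y1)&(W[...,2]>z0)&(W[...,2]<z1)
def tcp():
    s=bot.sense();print("t",s["time"],"p",s["tool_pos"].round(4),"q",s["q"].round(3),"eef",s["eef_rot"].round(3),"gap",s["finger_gap"],"F",s["ft_force"].round(1))
    return s
E
python3 - <<'E'
from h import *
f=np.load("pics/top0.npz");p,d=f["p"],f["d"];c={k:f[k] for k in("camera_matrix","R","t")};W=cloud(d,c)
for n,(u,v) in dict(bar1=(371,226),bar2=(403,373),mid=(387,300),grip=(593,364),plate=(565,360),brd=(420,340),pan=(280,330),table=(500,450)).items():
    print(n,W[int(v/1.5625),int(u/1.5625)].round(4))
bd=W[int(340/1.5625),int(420/1.5625)]
m=box(W,(bd[0]-.3,bd[0]+.3,bd[1]-.25,bd[1]+.3),.06,.08)
m=cv2.morphologyEx(m.astype('uint8'),cv2.MORPH_OPEN,np.ones((3,3)))
cs,_=cv2.findContours(m,cv2.RETR_EXTERNAL,cv2.CHAIN_APPROX_NONE);cc=max(cs,key=cv2.contourArea)
P=np.array([W[y,x,:2] for x,y in cc[:,0]],'float32')*1000
print("circle",cv2.minEnclosingCircle(P),"ell",cv2.fitEllipse(P),W[m>0][:,2].mean())
b=cv2.minEnclosingCircle(P)[0];b=np.array(b)/1000
print("bar",rect(W,box(W,(b[0]-.17,b[0]+.17,b[1]-.17,b[1]+.17),.092,.115)))
g=W[int(364/1.5625),int(593/1.5625)]
print("grip",rect(W,box(W,(g[0]-.12,g[0]+.12,g[1]-.06,g[1]+.06),.088,.12)))
print("plate",rect(W,box(W,(g[0]-.16,g[0]+.16,g[1]-.1,g[1]+.1),.0035,.012)))
pn=W[int(330/1.5625),int(280/1.5625)]
mm=box(W,(pn[0]-.2,pn[0]+.2,pn[1]-.15,pn[1]+.15),.035,.055);print("panrim",rect(W,mm),mm.sum())
print(crackers(p,W))
E
```

```text
bar1 [0.7024 0.0985 0.1009]
bar2 [0.427  0.0315 0.0944]
mid [0.5611 0.0647 0.0979]
grip [ 0.4547 -0.3234  0.1014]
plate [ 0.4576 -0.2931  0.004 ]
brd [0.4897 0.0007 0.0622]
pan [0.5013 0.2819 0.0048]
table [ 0.2726 -0.1689 -0.0039]
circle ((569.01513671875, 55.86198425292969), 158.36634826660156) ell ((582.7747192382812, -2.0264339447021484), (158.48483276367188, 340.4269714355469), 103.08109283447266) 0.06911238586702365
bar ((566.8524169921875, 67.51029968261719), (298.70574951171875, 18.11075210571289), 14.790754318237305)
grip ((451.8961486816406, -329.3316955566406), (24.279537200927734, 117.72022247314453), 86.99514770507812)
plate ((454.73126220703125, -322.786865234375), (318.68170166015625, 197.9578399658203), 0.39789584279060364)
panrim ((515.2542724609375, 281.5362243652344), (250.89556884765625, 171.13388061523438), 13.810697555541992) 409
[(np.int32(283), array([ 0.632, -0.023,  0.079])), (np.int32(255), array([0.587, 0.184, 0.078])), (np.int32(256), array([ 0.548, -0.043,  0.079])), (np.int32(286), array([0.506, 0.154, 0.079]))]
```

Add to h.py:
```python
B=np.array([.567,.0675]);A=np.deg2rad(13.65)
def st(x,y): # stand->world
    return B+np.array([np.cos(A)*x-np.sin(A)*y,np.sin(A)*x+np.cos(A)*y])
def inst(w):
    d=np.asarray(w)[:2]-B;return np.array([np.cos(A)*d[0]+np.sin(A)*d[1],-np.sin(A)*d[0]+np.cos(A)*d[1]])
def to(x,y,z,ydeg=None):
    "tool-frame shift (cm) and turn to world x,y,z with tool y at ydeg"
    from scipy.spatial.transform import Rotation as R
    s=tcp();M=R.from_quat(s["eef_rot"]).as_matrix()
    yaw=np.rad2deg(np.arctan2(M[1,1],M[0,1]));d=(M.T@(np.array([x,y,z])-s["tool_pos"]))*100
    t=0 if ydeg is None else -np.deg2rad((ydeg-yaw+180)%360-180)
    print("shift cm",d.round(2),"turn",round(t,3),"yawY",yaw.round(1),"stand",inst(s["tool_pos"]).round(4))
```

```text
(no output)
```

{"fn": "arm_command", "kwargs": {"rows": [[1,-3.8,-3.1,0,0],[1,-7.6,-6.3,0,0],[1,-11.5,-9.5,0,0],[1,-15.3,-12.6,0,0],[1,-19,-15.8,0,0]], "grip_force": 80}}

```text
time: 0.6
tool_pos: [0.3401, 0.3709, 0.2284]
eef_rot: [0.175, 0.985, -0.0, 0.0]
ft_force: [0.4, 0.8, -0.2]
finger_gap: 0.0852
grip_force: 0.0
```

{"fn": "arm_command", "kwargs": {"rows": [[1,-3.8,-3.1,0,0],[1,-7.6,-6.3,0,0],[1,-11.5,-9.5,0,0],[1,-15.3,-12.6,0,0],[1,-19,-15.8,0,0]]}}

```text
time: 1.1
tool_pos: [0.4639, 0.1572, 0.2285]
eef_rot: [0.175, 0.985, 0.0, -0.0]
ft_force: [0.6, 0.2, 0.4]
finger_gap: 0.0856
grip_force: 0.0
```

```bash
python3 -c "
from h import *
to(.452,-.3293,.2,87)"
```

```text
t 1.1 p [0.4639 0.1572 0.2285] q [-0.252  0.521 -0.259  1.962  0.203  0.683  0.582] eef [ 0.175  0.985  0.    -0.   ] gap 0.08563943653619155 F [0.6 0.2 0.4]
shift cm [-15.65 -46.08   2.84] turn -0.3 yawY 69.8 stand [-0.079   0.1115]
```

{"fn": "arm_command", "kwargs": {"rows": [[1,-1.5,-4.6,0.3,0],[1,-3.1,-9.2,0.6,0],[1,-4.7,-13.8,0.9,0],[1,-6.2,-18.4,1.2,0],[1,-7.8,-23,1.4,0]]}}

```text
time: 1.6
tool_pos: [0.4565, -0.0855, 0.2143]
eef_rot: [0.175, 0.985, 0.0, -0.0]
ft_force: [1.0, -0.4, 0.6]
finger_gap: 0.085
grip_force: 0.0
```

{"fn": "arm_command", "kwargs": {"rows": [[1,-1.6,-4.6,0.3,-0.06],[1,-3.1,-9.2,0.6,-0.12],[1,-4.7,-13.8,0.9,-0.18],[1,-6.3,-18.4,1.2,-0.24],[1,-7.85,-23.1,1.4,-0.3]]}}

```text
time: 2.1
tool_pos: [0.4507, -0.3293, 0.2001]
eef_rot: [0.025, 1.0, 0.0, -0.0]
ft_force: [1.0, -0.6, -0.5]
finger_gap: 0.0852
grip_force: 0.0
```

```bash
python3 -c "
from h import *
to(.452,-.3293,.087,87)
p,d,c,W=look('side')
cv2.imwrite('pics/s1.png',cv2.resize(p[100:250,200:400],(800,600)))
p,d,c,W=look('top')
print(rect(W,box(W,(.445-.14,.445+.14,-.40,-.26),.0045,.012)))
mm=box(W,(.3,.6,-.40,-.26),.035,.06);print(rect(W,mm),mm.sum())
cv2.imwrite('pics/t1.png',cv2.resize(p[160:300,330:430],(570,800))[:600])
"
```

```text
t 2.1 p [ 0.4507 -0.3293  0.2001] q [ 0.789  0.659 -0.402  1.793  0.354  0.762  1.725] eef [ 0.025  1.     0.    -0.   ] gap 0.08518119539297254 F [ 1.  -0.6 -0.5]
shift cm [-0.14  0.   11.31] turn 0.003 yawY 87.2 stand [-0.2067 -0.3582]
((440.7999267578125, -328.43658447265625), (138.5697021484375, 259.45196533203125), 89.51827239990234)
((452.57086181640625, -328.83489990234375), (26.37393569946289, 149.1971435546875), 86.91986083984375) 185
```

{"fn": "arm_command", "kwargs": {"rows": [[1,-0.15,0,3,0],[1,-0.15,0,6,0],[1,-0.15,0,8.5,0],[1,-0.15,0,10.3,0],[1,-0.15,0,11.3,0]]}}

```text
time: 2.7
tool_pos: [0.4518, -0.3268, 0.0858]
eef_rot: [0.026, 1.0, 0.001, -0.001]
ft_force: [0.5, 0.4, 0.4]
finger_gap: 0.0851
grip_force: 0.0
```

{"fn": "arm_command", "kwargs": {"rows": [[-1,0,0,0,0],[-1,0,0,0,0],[-1,0,0,0,0],[-1,0,0,0,0],[-1,0,0,0,0]], "grip_force": 80}}

```text
time: 3.2
tool_pos: [0.4533, -0.3282, 0.0887]
eef_rot: [0.026, 1.0, -0.001, 0.001]
ft_force: [-1.1, 0.3, 4.9]
finger_gap: 0.0191
grip_force: 78.8
```

```bash
python3 -c "
from h import *
s=tcp();print(s['grip_force'])
f=np.load('pics/top0.npz');c={k:f[k] for k in('camera_matrix','R','t')}
K=c['camera_matrix']
for u,v in((553,305),(612,308),(609,418),(549,415)):
    r=c['R'].T@np.linalg.inv(K)@np.array([u/1.5625,v/1.5625,1]);o=-c['R'].T@c['t'];print((o+r*(.006-o[2])/r[2]).round(4))
"
```

```text
t 3.2 p [ 0.4533 -0.3282  0.0887] q [ 0.721  0.821 -0.301  1.875  0.459  0.512  1.625] eef [ 0.026  1.    -0.001  0.001] gap 0.01910751980957662 F [-1.1  0.3  4.9]
78.84453177452087
[ 0.5665 -0.2689  0.006 ]
[ 0.5637 -0.3879  0.006 ]
[ 0.3435 -0.3837  0.006 ]
[ 0.346 -0.264  0.006]
```

{"fn": "arm_command", "kwargs": {"rows": [[-1,0,0,-1,0],[-1,0,0,-3.5,0],[-1,0,0,-7,0],[-1,0,0,-10.5,0],[-1,0,0,-13,0]]}}

```text
time: 3.7
tool_pos: [0.453, -0.3276, 0.2202]
eef_rot: [0.026, 1.0, -0.0, 0.001]
ft_force: [1.2, 0.6, -3.7]
finger_gap: 0.0198
grip_force: 79.0
```

```bash
python3 -c "
from h import *
to(*st(.003,.036),.22,103.65)
p,d,c,W=look('side')
cv2.imwrite('pics/s2.png',cv2.resize(p[110:230,200:360],(800,600)))
W=W.reshape(-1,3);s=bot.sense()['tool_pos'];m=(np.hypot(W[:,0]-s[0],W[:,1]-s[1])<.12)&(W[:,2]>.06);print(np.percentile(W[m][:,2],[0,1,3,5,10,50]))
"
```

```text
t 3.7 p [ 0.453  -0.3276  0.2202] q [ 0.795  0.633 -0.419  1.772  0.34   0.806  1.73 ] eef [ 0.026  1.    -0.     0.001] gap 0.019768344022778578 F [ 1.2  0.6 -3.7]
shift cm [-8.6  43.59  0.  ] turn -0.29 yawY 87.0 stand [-0.204  -0.3571]
[0.13809555 0.14628736 0.15422285 0.16239166 0.1840836  0.48118351]
```

View pics/s2.png

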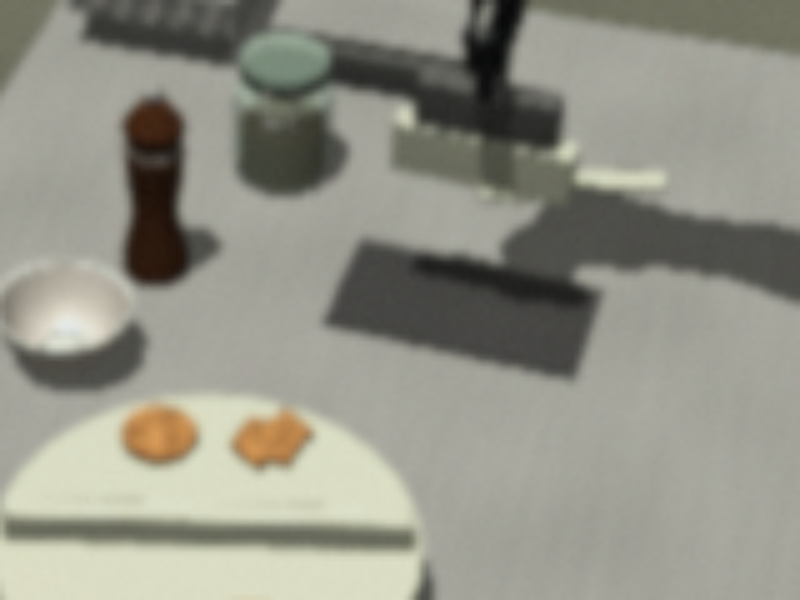

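The crop shows the scraper held level and upright (blade 390-575, 110-195) above its plate, clear of everything else. Moving over the board now.

{"fn": "arm_command", "kwargs": {"rows": [[-1,-0.8,4.2,0,0],[-1,-1.7,8.7,0,0],[-1,-2.6,13.1,0,0],[-1,-3.4,17.4,0,0],[-1,-4.3,21.8,0,0]]}}

```text
time: 4.25
tool_pos: [0.5064, -0.1106, 0.2174]
eef_rot: [0.026, 1.0, -0.0, -0.001]
ft_force: [1.8, -0.7, -3.0]
finger_gap: 0.0194
grip_force: 79.2
```

{"fn": "arm_command", "kwargs": {"rows": [[-1,-0.9,4.4,0,-0.06],[-1,-1.7,8.7,0,-0.12],[-1,-2.6,13.1,0,-0.18],[-1,-3.4,17.4,0,-0.24],[-1,-4.3,21.8,0,-0.29]]}}

```text
time: 4.75
tool_pos: [0.5607, 0.1046, 0.2173]
eef_rot: [-0.12, 0.993, -0.0, -0.001]
ft_force: [0.5, -0.7, -3.4]
finger_gap: 0.0192
grip_force: 79.2
```

```bash
python3 -c "
from h import *
to(*st(.003,.036),.155,103.65)
p,d,c,W=look('side')
cv2.imwrite('pics/s3.png',cv2.resize(p[140:300,180:340],(600,600)))
"
```

```text
t 4.75 p [0.5607 0.1046 0.2173] q [-0.002  0.657 -0.447  1.737  0.365  0.832  1.194] eef [-0.12   0.993 -0.    -0.001] gap 0.01924964440388375 F [ 0.5 -0.7 -3.4]
shift cm [-0.05 -0.15  6.23] turn 0.002 yawY 103.8 stand [0.0026 0.0375]
```

View pics/s3.png

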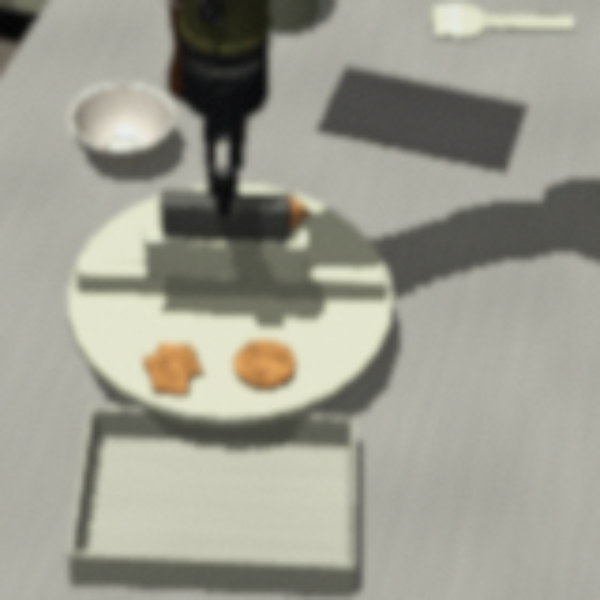

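The blade hangs level over the bar and parallel to it. The pan-side crackers at (172,368) and (265,365) are ahead of it. Lowering in the gap.

{"fn": "arm_command", "kwargs": {"rows": [[-1,0,-0.1,2,0],[-1,0,-0.1,4,0],[-1,0,-0.1,5.3,0],[-1,0,-0.1,6.1,0],[-1,0,-0.1,6.1,0]]}}

```text
time: 5.3
tool_pos: [0.5607, 0.1019, 0.1556]
eef_rot: [-0.119, 0.993, -0.0, -0.001]
ft_force: [0.2, -0.5, -3.1]
finger_gap: 0.0196
grip_force: 79.3
```

```bash
python3 -c "
from h import *
to(*st(.003,.175),.155,103.65)
p,d,c,W=look('side')
s=bot.sense()['tool_pos']
for x in(-.06,.06):
    # blade front face column: list heights
    for y in(.045,.05,.055):
        q=proj([*st(x,y),.075],c).astype(int); print(W[q[1]-2:q[1]+3,q[0]].round(3)[:,2])
"
```

```text
t 5.3 p [0.5607 0.1019 0.1556] q [-0.026  0.737 -0.402  1.797  0.422  0.696  1.145] eef [-0.119  0.993 -0.    -0.001] gap 0.01955117703509809 F [ 0.2 -0.5 -3.1]
shift cm [-0.1  14.01  0.06] turn -0.0 yawY 103.6 stand [0.002  0.0349]
[0.085 0.081 0.072 0.075 0.07 ]
[0.078 0.076 0.07  0.073 0.078]
[0.076 0.07  0.073 0.078 0.072]
[0.09  0.081 0.08  0.069 0.071]
[0.081 0.08  0.069 0.071 0.074]
[0.08  0.069 0.071 0.074 0.071]
```

{"fn": "arm_command", "kwargs": {"rows": [[-1,0,1.5,0,0],[-1,0,3.5,0,0],[-1,0,5.5,0,0],[-1,0,7.5,0,0],[-1,0,9.5,0,0]]}}

```text
time: 5.85
tool_pos: [0.5389, 0.1972, 0.1577]
eef_rot: [-0.119, 0.993, 0.001, 0.001]
ft_force: [0.8, -0.2, -2.3]
finger_gap: 0.0194
grip_force: 79.4
```

{"fn": "arm_command", "kwargs": {"rows": [[-1,0,2,0,0],[-1,0,4,0,0],[-1,0,5,0,0],[-1,0,5,0,0],[-1,0,4,0,0]]}}

```text
time: 6.35
tool_pos: [0.5294, 0.2348, 0.157]
eef_rot: [-0.12, 0.993, 0.001, 0.0]
ft_force: [-1.1, -0.2, -2.5]
finger_gap: 0.0194
grip_force: 79.4
```

```bash
python3 -c "
from h import *
to(*st(.06,.036),.155,103.65)
p,d,c,W=look('side')
cv2.imwrite('pics/s4.png',cv2.resize(p[140:310,180:350],(600,600)))
for a,w in crackers(p,W): print(a,w,inst(w).round(3))
"
```

```text
t 6.35 p [0.5294 0.2348 0.157 ] q [-0.276  0.741 -0.381  1.771  0.397  0.704  0.94 ] eef [-0.12   0.993  0.001  0.   ] gap 0.019406910665023296 F [-1.1 -0.2 -2.5]
shift cm [ -5.68 -13.56   0.19] turn 0.003 yawY 103.8 stand [0.0029 0.1714]
78 [ 0.546 -0.037  0.083] [-0.045 -0.097]
138 [0.563 0.245 0.018] [0.038 0.173]
159 [0.495 0.229 0.018] [-0.032  0.174]
```

View pics/s4.png

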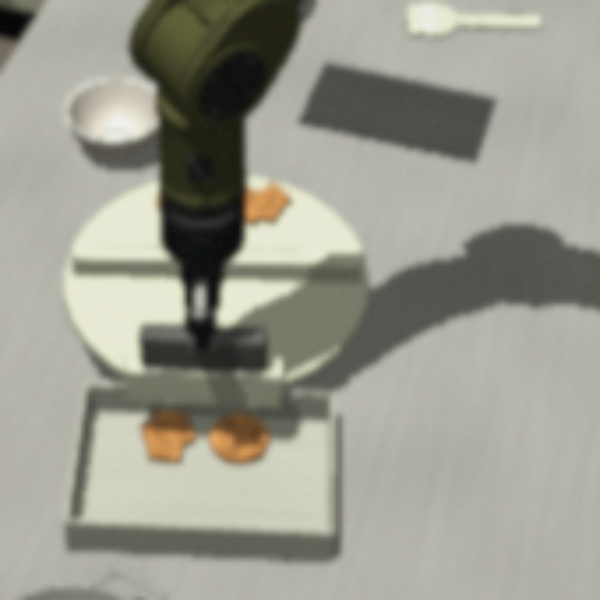

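Both pan-side crackers lie flat in the pan, at (168,437) and (240,438). Next I use the blade against the bar, from the empty half, to turn the board clockwise.

{"fn": "arm_command", "kwargs": {"rows": [[-1,-1.2,-3,0,0],[-1,-2.4,-6.5,0,0],[-1,-4,-10,0,0],[-1,-5.7,-13.3,0,0],[-1,-5.7,-14.7,0,0]]}}

```text
time: 6.9
tool_pos: [0.6235, 0.101, 0.1569]
eef_rot: [-0.114, 0.994, 0.002, 0.003]
ft_force: [0.4, 12.4, -0.8]
finger_gap: 0.0193
grip_force: 80.2
```

{"fn": "arm_command", "kwargs": {"rows": [[-1,-0.18,-0.61,0,0.1],[-1,-0.3,-1.23,0,0.2],[-1,-0.35,-1.87,0,0.3],[-1,-0.34,-2.5,0,0.4],[-1,-0.27,-3.13,0,0.5]]}}

```text
time: 7.4
tool_pos: [0.6301, 0.0745, 0.1569]
eef_rot: [0.133, 0.991, 0.001, 0.001]
ft_force: [2.0, 1.3, -3.3]
finger_gap: 0.0195
grip_force: 79.6
```

```bash
cat >> h.py <<'E'
def turnchk():
    from scipy.spatial.transform import Rotation as R
    s=tcp();M=R.from_quat(s["eef_rot"]).as_matrix();c=M.T@(np.array([*B,0])-np.array([*s["tool_pos"][:2],0]))
    p,d,c2,W=look("top");m=box(W,(B[0]-.16,B[0]+.16,B[1]-.16,B[1]+.16),.093,.103)
    print("axis in tool cm",(c[:2]*100).round(2),"yawY",np.rad2deg(np.arctan2(M[1,1],M[0,1])).round(1),"bar",rect(W,m),m.sum())
    for a,w in crackers(p,W): print(a,w,inst(w).round(3))
    return p
E
python3 -c "
from h import *
turnchk()"
```

```text
t 7.4 p [0.6301 0.0745 0.1569] q [-0.039  0.794 -0.278  1.601  0.279  0.784  0.869] eef [0.133 0.991 0.001 0.001] gap 0.019527994733652725 F [ 2.   1.3 -3.3]
axis in tool cm [ 5.91 -2.33] yawY 74.8 bar ((567.0806274414062, 66.9500732421875), (17.938167572021484, 299.49761962890625), 74.81210327148438) 148
166 [ 0.587 -0.053  0.079] [-0.009 -0.122]
134 [0.564 0.251 0.016] [0.04  0.179]
160 [0.49  0.233 0.015] [-0.036  0.179]
```

{"fn": "arm_command", "kwargs": {"rows": [[-1,-0.18,-0.61,0,0.1],[-1,-0.3,-1.23,0,0.2],[-1,-0.35,-1.87,0,0.3],[-1,-0.34,-2.5,0,0.4],[-1,-0.27,-3.13,0,0.5]]}}

```text
time: 7.95
tool_pos: [0.6245, 0.0434, 0.1569]
eef_rot: [0.373, 0.928, 0.001, 0.001]
ft_force: [1.8, 0.6, -1.7]
finger_gap: 0.0195
grip_force: 79.7
```

{"fn": "arm_command", "kwargs": {"rows": [[-1,-0.18,-0.61,0,0.1],[-1,-0.3,-1.23,0,0.2],[-1,-0.35,-1.87,0,0.3],[-1,-0.34,-2.5,0,0.4],[-1,-0.27,-3.13,0,0.5]]}}

```text
time: 8.45
tool_pos: [0.6051, 0.0187, 0.1571]
eef_rot: [0.591, 0.807, 0.001, 0.001]
ft_force: [2.2, 1.4, -2.3]
finger_gap: 0.0196
grip_force: 79.7
```

```bash
python3 -c "
from h import *
turnchk()"
```

```text
t 8.45 p [0.6051 0.0187 0.1571] q [-0.105  0.749 -0.004  1.704  0.003  0.686  0.196] eef [0.591 0.807 0.001 0.001] gap 0.019611461231208407 F [ 2.2  1.4 -2.3]
axis in tool cm [ 5.8  -2.16] yawY 17.6 bar ((567.2932739257812, 67.64315032958984), (18.056489944458008, 298.7959289550781), 17.663639068603516) 329
133 [0.565 0.252 0.015] [0.042 0.18 ]
158 [0.49  0.234 0.016] [-0.036  0.18 ]
65 [0.451 0.095 0.078] [-0.106  0.054]
```

{"fn": "arm_command", "kwargs": {"rows": [[-1,-0.18,-0.61,0,0.1],[-1,-0.3,-1.23,0,0.2],[-1,-0.35,-1.87,0,0.3],[-1,-0.34,-2.5,0,0.4],[-1,-0.27,-3.13,0,0.5]]}}

```text
time: 9.0
tool_pos: [0.5764, 0.0064, 0.1571]
eef_rot: [0.772, 0.636, 0.001, 0.001]
ft_force: [2.5, 0.2, -2.3]
finger_gap: 0.0192
grip_force: 79.8
```

{"fn": "arm_command", "kwargs": {"rows": [[-1,-0.18,-0.61,0,0.1],[-1,-0.3,-1.23,0,0.2],[-1,-0.35,-1.87,0,0.3],[-1,-0.34,-2.5,0,0.4],[-1,-0.27,-3.13,0,0.5]]}}

```text
time: 9.5
tool_pos: [0.5451, 0.0094, 0.1571]
eef_rot: [0.905, 0.425, 0.001, 0.001]
ft_force: [2.7, -0.6, -3.2]
finger_gap: 0.0195
grip_force: 79.8
```

{"fn": "arm_command", "kwargs": {"rows": [[-1,-0.18,-0.61,0,0.1],[-1,-0.3,-1.23,0,0.2],[-1,-0.35,-1.87,0,0.3],[-1,-0.34,-2.5,0,0.4],[-1,-0.27,-3.13,0,0.5]]}}

```text
time: 10.0
tool_pos: [0.5189, 0.027, 0.157]
eef_rot: [0.982, 0.188, 0.001, 0.001]
ft_force: [2.1, -2.3, -2.8]
finger_gap: 0.0196
grip_force: 79.7
```

```bash
python3 -c "
from h import *
turnchk()"
```

```text
t 10.0 p [0.5189 0.027  0.157 ] q [-0.385  0.701  0.407  1.973 -0.496  0.564 -0.831] eef [0.982 0.188 0.001 0.001] gap 0.019578261129760962 F [ 2.1 -2.3 -2.8]
axis in tool cm [ 5.96 -1.99] yawY -68.3 bar ((567.2030029296875, 67.4623031616211), (297.51812744140625, 17.77955436706543), 21.666120529174805) 214
252 [0.57  0.18  0.079] [0.029 0.109]
133 [0.564 0.251 0.015] [0.04  0.179]
158 [0.49  0.234 0.015] [-0.036  0.18 ]
230 [0.492 0.155 0.079] [-0.052  0.103]
```

{"fn": "arm_command", "kwargs": {"rows": [[-1,-0.13,-0.43,0,0.07],[-1,-0.23,-0.86,0,0.14],[-1,-0.31,-0.3,0,0.14],[-1,-0.31,-0.3,-3,0.14],[-1,-0.31,-0.3,-6.5,0.14]]}}

```text
time: 10.55
tool_pos: [0.5125, 0.029, 0.2211]
eef_rot: [0.993, 0.121, -0.003, -0.0]
ft_force: [0.7, 0.7, -3.2]
finger_gap: 0.0194
grip_force: 79.7
```

```bash
python3 -c "
from h import *
turnchk()
to(*st(0,.036),.222,-76.35)"
```

```text
t 10.55 p [0.5125 0.029  0.2211] q [-0.473  0.615  0.54   1.925 -0.46   0.732 -0.99 ] eef [ 0.993  0.121 -0.003 -0.   ] gap 0.01935374607021985 F [ 0.7  0.7 -3.2]
axis in tool cm [ 6.22 -2.42] yawY -76.1 bar ((665.954345703125, 89.79838562011719), (97.04476165771484, 17.759065628051758), 12.670231819152832) 182
252 [0.587 0.179 0.079] [0.046 0.104]
135 [0.562 0.251 0.015] [0.038 0.179]
281 [0.503 0.162 0.079] [-0.04   0.107]
158 [0.49  0.233 0.016] [-0.036  0.179]
t 10.6 p [0.5162 0.0283 0.2268] q [-0.475  0.608  0.546  1.918 -0.458  0.736 -0.992] eef [ 0.993  0.121  0.002 -0.   ] gap 0.019333702668244756 F [ 0.7 -1.   0.5]
shift cm [ 5.88 -6.18  0.5 ] turn 0.004 yawY -76.1 stand [-0.0586 -0.0261]
```

{"fn": "arm_command", "kwargs": {"rows": [[-1,2,-2,0,0],[-1,4.2,-4.3,0,0],[-1,6.2,-6.1,0,0],[-1,6.2,-6.1,0,0],[-1,6.2,-6.1,1,0]]}}

```text
time: 11.1
tool_pos: [0.5606, 0.1034, 0.2117]
eef_rot: [0.993, 0.121, 0.0, 0.0]
ft_force: [-0.3, -1.3, -3.3]
finger_gap: 0.0199
grip_force: 79.7
```

```bash
python3 -c "
from h import *
p,d,c,W=look('side')
cv2.imwrite('pics/s5.png',cv2.resize(p[140:310,180:350],(600,600)))
to(*st(.003,.036),.1562,-76.35)"
```

```text
t 11.15 p [0.5587 0.1025 0.2095] q [-0.573  0.701  0.545  1.781 -0.484  0.8   -1.116] eef [ 0.993  0.12  -0.002  0.   ] gap 0.019553947612831468 F [-1.3  0.4 -5.1]
shift cm [ 0.3  -0.    5.33] turn 0.003 yawY -76.2 stand [0.0002 0.036 ]
```

View pics/s5.png

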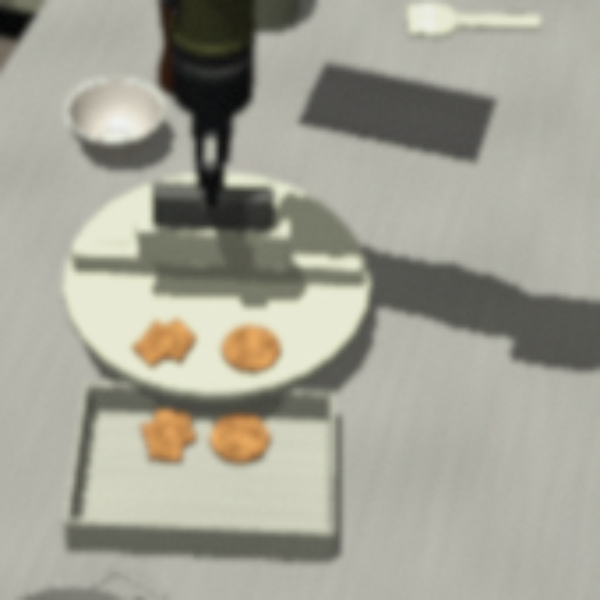

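The board is turned. The other two crackers at (165,342) and (250,348) now face the pan and are still on the board. Lowering and scraping.

{"fn": "arm_command", "kwargs": {"rows": [[-1,0.3,0,1.5,0],[-1,0.3,0,3.3,0],[-1,0.3,0,4.7,0],[-1,0.3,0,5.3,0],[-1,0.3,0,5.3,0]]}}

```text
time: 11.65
tool_pos: [0.5621, 0.1035, 0.1573]
eef_rot: [0.993, 0.119, -0.001, 0.0]
ft_force: [-0.6, 0.4, -2.2]
finger_gap: 0.0195
grip_force: 79.6
```

```bash
python3 -c "
from h import *
to(*st(.003,.175),.1562,-76.35)"
```

```text
t 11.65 p [0.5621 0.1035 0.1573] q [-0.539  0.771  0.489  1.817 -0.539  0.692 -1.074] eef [ 0.993  0.119 -0.001  0.   ] gap 0.019519485924705586 F [-0.6  0.4 -2.2]
shift cm [ -0.06 -13.88   0.11] turn 0.001 yawY -76.3 stand [0.0037 0.0362]
```

{"fn": "arm_command", "kwargs": {"rows": [[-1,0,-1.5,0.1,0],[-1,0,-3.5,0.1,0],[-1,0,-5.5,0.1,0],[-1,0,-8,0.1,0],[-1,0,-10.5,0.1,0]]}}

```text
time: 12.15
tool_pos: [0.538, 0.2085, 0.1584]
eef_rot: [0.993, 0.12, 0.001, -0.001]
ft_force: [0.5, 0.6, -3.5]
finger_gap: 0.0199
grip_force: 79.7
```

{"fn": "arm_command", "kwargs": {"rows": [[-1,0,-2.5,0,0],[-1,0,-4.5,0,0],[-1,0,-4.5,0,0],[-1,0,-3.5,0,0],[-1,0,-1,-2,0]]}}

```text
time: 12.65
tool_pos: [0.5335, 0.2172, 0.1759]
eef_rot: [0.993, 0.122, -0.002, -0.0]
ft_force: [1.1, 0.4, -3.2]
finger_gap: 0.0197
grip_force: 79.7
```

```bash
python3 -c "
from h import *
p,d,c,W=look('side')
cv2.imwrite('pics/s6.png',cv2.resize(p[140:310,180:350],(600,600)))
for a,w in crackers(p,W): print(a,w,inst(w).round(3))
to(*st(.003,.1),.22,-76.35)
to(.455,-.326,.22,-93)"
```

```text
278 [0.565 0.277 0.022] [0.047 0.204]
209 [0.489 0.243 0.028] [-0.034  0.189]
t 12.7 p [0.5386 0.2085 0.181 ] q [-0.76   0.753  0.55   1.787 -0.54   0.753 -1.266] eef [0.993 0.117 0.002 0.002] gap 0.019584691229541297 F [ 2.8 -6.   0.3]
shift cm [-0.24  4.4  -3.88] turn -0.005 yawY -76.6 stand [0.0057 0.1437]
t 12.7 p [0.5386 0.2085 0.181 ] q [-0.76   0.753  0.55   1.787 -0.54   0.753 -1.266] eef [0.993 0.117 0.002 0.002] gap 0.019584691229541297 F [ 2.8 -6.   0.3]
shift cm [-20.5   50.08  -3.71] turn 0.286 yawY -76.6 stand [0.0057 0.1437]
```

View pics/s6.png

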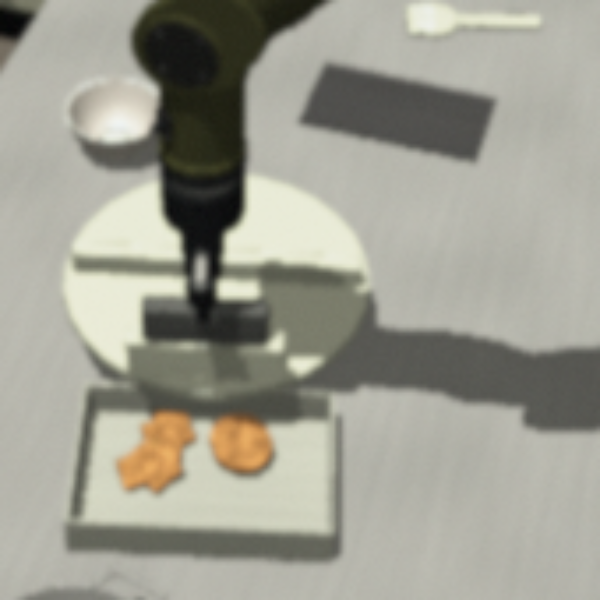

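All four crackers are in the pan: two overlapping at (165,435) and (150,465), two stacked at (241,443). Returning the scraper to its plate.

{"fn": "arm_command", "kwargs": {"rows": [[-1,0,0,-2,0],[-1,-0.5,1.2,-4,0],[-1,-2,5,-4.3,0],[-1,-3.8,9.3,-4.3,0],[-1,-5.6,13.7,-4.3,0]]}}

```text
time: 13.2
tool_pos: [0.5139, 0.0663, 0.2214]
eef_rot: [0.993, 0.119, 0.001, 0.001]
ft_force: [0.8, -0.2, -2.8]
finger_gap: 0.0195
grip_force: 79.7
```

{"fn": "arm_command", "kwargs": {"rows": [[-1,-1.8,4.4,0,0],[-1,-3.6,8.8,0,0],[-1,-5.4,13.2,0,0],[-1,-7.2,17.6,0,0],[-1,-8.6,21.5,0,0]]}}

```text
time: 13.7
tool_pos: [0.4796, -0.1644, 0.2214]
eef_rot: [0.993, 0.117, 0.0, 0.001]
ft_force: [1.8, 0.6, -3.2]
finger_gap: 0.0197
grip_force: 79.8
```

```bash
python3 -c "
from h import *
to(.455,-.326,.15,-93)"
```

```text
t 13.7 p [ 0.4796 -0.1644  0.2214] q [-0.072  0.597  0.505  1.948 -0.432  0.703 -0.641] eef [0.993 0.117 0.    0.001] gap 0.019714576768444122 F [ 1.8  0.6 -3.2]
shift cm [-6.16 15.13  7.17] turn 0.287 yawY -76.6 stand [-0.1396 -0.2047]
```

{"fn": "arm_command", "kwargs": {"rows": [[-1,-1.5,3.8,0,0.08],[-1,-3.1,7.6,1,0.15],[-1,-4.6,11.4,3,0.22],[-1,-6.1,15.1,5,0.287],[-1,-6.1,15.1,7,0.287]]}}

```text
time: 14.2
tool_pos: [0.4544, -0.3314, 0.1515]
eef_rot: [1.0, -0.03, 0.001, 0.005]
ft_force: [0.3, 0.4, -2.9]
finger_gap: 0.0196
grip_force: 79.8
```

```bash
python3 -c "
from h import *
to(.455,-.326,.0885,-93)"
```

```text
t 14.2 p [ 0.4544 -0.3314  0.1515] q [ 0.267  0.767  0.483  1.859 -0.551  0.644 -0.549] eef [ 1.    -0.03   0.001  0.005] gap 0.019599521108376018 F [ 0.3  0.4 -2.9]
shift cm [ 0.02 -0.61  6.29] turn -0.008 yawY -93.5 stand [-0.2035 -0.3611]
```

{"fn": "arm_command", "kwargs": {"rows": [[-1,0,0,1.5,0],[-1,0,0,3.2,0],[-1,0,0,4.7,0],[-1,0,0,5.4,0],[-1,0,0,5.6,0]]}}

```text
time: 14.7
tool_pos: [0.4569, -0.3218, 0.0943]
eef_rot: [1.0, -0.025, -0.0, 0.0]
ft_force: [-0.6, 0.3, -2.1]
finger_gap: 0.0193
grip_force: 79.8
```

{"fn": "arm_command", "kwargs": {"rows": [[-1,0,0,0.2,0],[-1,0,0,0.4,0],[-1,0,0,0.5,0],[-1,0,0,0.5,0]]}}

```text
time: 15.1
tool_pos: [0.4583, -0.3208, 0.0898]
eef_rot: [1.0, -0.024, 0.0, 0.0]
ft_force: [0.4, -1.0, -3.2]
finger_gap: 0.0189
grip_force: 79.8
```

{"fn": "arm_command", "kwargs": {"rows": [[-1,0,0,0.1,0],[-1,0,0,0.15,0],[-1,0,0,0.15,0],[-1,0,0,0.15,0]]}}

```text
time: 15.5
tool_pos: [0.4584, -0.3209, 0.0888]
eef_rot: [1.0, -0.024, 0.001, 0.0]
ft_force: [-0.0, 0.8, 6.1]
finger_gap: 0.0197
grip_force: 80.8
```

In contact with the plate. Releasing, then going straight up.

{"fn": "arm_command", "kwargs": {"rows": [[0,0,0,0,0],[1,0,0,0,0],[1,0,0,0,0],[1,0,0,0,0],[1,0,0,0,0]], "grip_force": 40}}

```text
time: 16.0
tool_pos: [0.4581, -0.3208, 0.088]
eef_rot: [1.0, -0.024, -0.0, -0.0]
ft_force: [0.2, -0.1, 0.7]
finger_gap: 0.0852
grip_force: 0.0
```

{"fn": "arm_command", "kwargs": {"rows": [[1,0,0,-1,0],[1,0,0,-3,0],[1,0,0,-6,0],[1,0,0,-10,0],[1,0,0,-14,0]]}}

```text
time: 16.5
tool_pos: [0.4576, -0.3206, 0.2299]
eef_rot: [1.0, -0.024, -0.0, -0.0]
ft_force: [0.5, -0.1, -0.4]
finger_gap: 0.0854
grip_force: 0.0
```

```bash
python3 -c "
from h import *
tcp()
p,d,c,W=look('side')
cv2.imwrite('pics/s7.png',cv2.resize(p[90:310,180:400],(600,600)))
for a,w in crackers(p,W): print(a,w,inst(w).round(3))
p,d,c,W=look('top')
print('block',rect(W,box(W,(.3,.6,-.40,-.26),.035,.06)),'grip',rect(W,box(W,(.3,.6,-.40,-.26),.09,.11)),W[box(W,(.3,.6,-.40,-.26),.09,.11)][:,2].mean())
print('bar',rect(W,box(W,(B[0]-.16,B[0]+.16,B[1]-.16,B[1]+.16),.093,.103)))
for a,w in crackers(p,W): print(a,w,inst(w).round(3))
"
```

```text
t 16.5 p [ 0.4576 -0.3206  0.2299] q [ 0.199  0.664  0.572  1.79  -0.47   0.827 -0.619] eef [ 1.    -0.024 -0.    -0.   ] gap 0.08543350888709363 F [ 0.5 -0.1 -0.4]
283 [0.565 0.277 0.022] [0.047 0.204]
217 [0.49  0.241 0.027] [-0.034  0.187]
block ((458.18798828125, -320.6820373535156), (25.246625900268555, 149.78367614746094), 86.88565063476562) grip ((457.5258483886719, -320.476318359375), (23.024099349975586, 118.09947204589844), 86.62557220458984) 0.09831718203907465
bar ((566.5529174804688, 67.47946166992188), (298.51715087890625, 17.972393035888672), 12.574551582336426)
336 [0.566 0.276 0.02 ] [0.048 0.203]
280 [0.486 0.24  0.025] [-0.038  0.187]
```

View pics/s7.png

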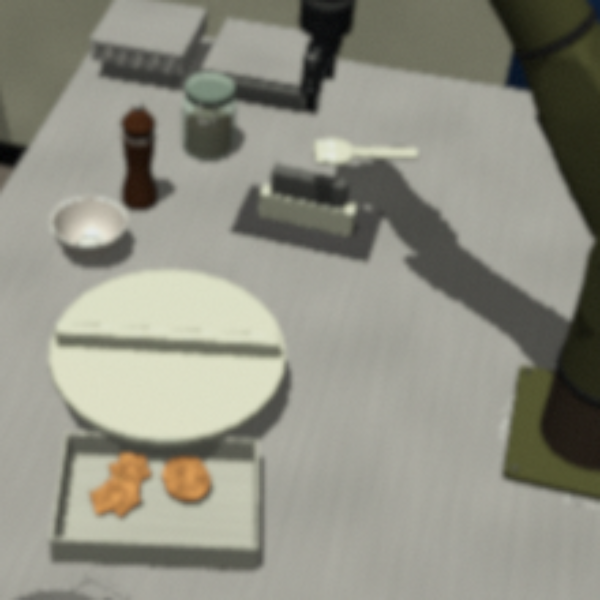

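The scraper stands upright on its plate at (310,207) and the gripper is clear above it. All crackers lie in the pan and the board is turned, so I'm handing in.

```bash
python3 -c "
from plant import bot
print(bot.sign_off())"
```

```text
the job is handed in; nothing more can be done
None
```

The job is handed in (no verdict was returned): all four crackers are in the pan, the board is turned half way, and the scraper stands released on its steel plate, finished at about 17 s of the 67 s allowed.

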